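Set out the market square of the model village

TASK

Finish the market square of the model village, setting every piece down gently. Seat the smallest dome square inside the roof parapet of the small house and the middle-sized dome inside that of the house with the outside stair, each tile lying flat on the roof. Make a row along the front of the portico, the centres about 7 cm out from its front face: the well before the middle arch, the standing barrel upright before the end pillar nearer the stair house, and the lying barrel, its length along the row, before the other end pillar; leave the big dome and the paint brush where they are.

Things in the scene. Friction and masses are not known exactly. Their poses are not given: they have to be found in the camera images.
- small_dome: the smallest dome: cream plaster half-ball 44 mm across (top at z 26 mm) in the middle of a square reddish tile 56 x 56 x 4 mm. Loose, 40 g, not slippery. Origin: centre of the tile's underside, z up, x and y along the tile's sides. Grip the half-ball from above with the fingertips about 12 mm over the tile's underside, so that they clear the 10 mm parapet when it is set in.
- middle_dome: the middle-sized dome: cream plaster half-ball 62 mm across (top at z 31 mm) in the middle of a square tile 66 x 66 x 4 mm. Loose, about 77 g. Origin: centre of the tile's underside, z up, x and y along the tile's sides. Gripped like the small one.
- well: little round well: cream ring about 41 mm outside across and 19 mm high on an irregular flat sanded base about 86 mm across and 3 mm thick. Loose, 40 g. Origin: underside of the base; the ring's centre is at x 2, y 3 mm from it. Grip the ring across its outside. z up; its turn about z does not matter.
- standing_barrel: dark wooden model barrel standing on its end: 26 mm across, 34 mm high. Loose, 30 g. Origin: centre of its underside; z along the barrel, up.
- lying_barrel: dark wooden model barrel lying on its side: 35 mm long along its own y axis, 22 mm across in x where fingers touch, 24 mm high; it does not roll. Loose, 30 g. Origin: underneath its centre, z up.
- small_house: the smallest house, flat-roofed, alone at one side of the square; fixed. Walls 71 (x) x 74 (y) mm, with trim 78 x 88. Flat roof at z 51 mm, round it a parapet 4 mm thick and 10 mm high; inside the parapet the roof is 62 mm in x by 66 mm in y, its centre at x 3, y 0 mm. Origin: under the house at table height, z up.
- stair_house: flat-roofed house, 106 x 130 mm, with an outside stair along its +y side (out to y = 63 mm), at the other side of the square; fixed. Flat roof at z 52 mm, round it a parapet 4 mm thick and 10 mm high; inside the parapet the roof is 82 mm in x by 85 mm in y, its centre at x 6, y -12.5 mm. Origin: at table height, z up.
- portico: market portico, 196 (x) x 55 (y) x 57 mm high, three arches a side between four pairs of pillars, at the back of the square, long front towards the robot; fixed. Origin: under its middle at table height; +x to the robot's left, +y out of the front towards the robot. Front face at y = 27; middle arch's centre at x = 6; end pillars at x = 79 to 101 and -95 to -70. The row lies at y = 97 to 100 mm.
- big_dome: the biggest loose dome, plaster half-ball 83 mm across on a tile 90 x 88 mm, 40 mm high; a bystander at the left of the table, stays where it is. Origin: centre of the tile's underside.
- brush: thin paint brush, brown handle, 175 mm long along its y axis, 8 mm thick, lying across the square; a bystander, stays where it is. Origin: underneath its middle.

How it is judged:
By the outcome, as a careful person would: the job done as asked, in the order asked, and still so for the second after the job is handed in, with the robot touching nothing.
It also fails if it takes over 136 s, if anything falls off the work surface, if the arm or the gripper's body presses on something with over 40 N, if the wrist force passes 120 N, or if a joint passes its speed limit or range.

ROBOT

A 6-joint arm with a two-finger parallel gripper is mounted at the origin on a cart in front of the work surface, level with it; the furniture and walls round the work are solid. World frame = base frame: x ahead of the robot, y to its left, z up, the work surface at z = 0. Lengths are in m, angles in rad, forces in N, time in s.
With the tool pointing down it reaches from about 0.425 to 0.95 m from the base axis. Payload 3.5 kg.
Tool frame: the origin (TCP) lies on the centre line of the jaws, within the pads' length; the fingertips stand 8 mm ahead of it and the grasp point (between the pads) lies 11 mm behind it (robot.tip_extent is the distance from the TCP to the fingertips, in m); x points along the fingers, y is the direction in which the jaws open and shut, and the axes are right-handed (so a half turn about x gives the same grasp; the last joint's range is limited). The gripper opens to 85 mm and grips with 20 to 120 N. Pads are 22 mm wide; open, the fingers measure 114 mm over their backs; the gripper's body (76 mm by 85 mm) begins 54 mm behind the grasp point. The pads swing forward as they close: fully open they stand 13 mm farther back than shut.
Start: joints at [-1.354, 0.286, 1.577, -0, 1.279, -0.15], TCP at [0.242, -0.63, 0.239] pointing down, gripper open.
Joint ranges: [-2.77, 2.77], [-0.9, 2.22], [0.21, 2.48], [-1.53, 4.67], [0.24, 2.81], [-2.84, 2.84]. Speed limits (rad/s): [2.79, 2.79, 3.14, 3.14, 3.14, 3.14].

INTERFACE

Orientations are given as a unit quaternion [x, y, z, w].
In Python, from cell import robot, snapshot, camera_model gives the robot as it stands. The module is installed in compiled form; this text tells all that it offers.
- The arm moves only by the shell command python3 -m handwheel 'ROWS'. ROWS is JSON, a list that holds one entry, the list of rows, each a list of 5 numbers: the gripper's target within -1 to 1 (shut at 1, half-way at 0, fully open at -1), then the shift along the tool's x, y, z in m, then the turn about the tool's x in degrees. A call has 1 to 5 rows; each row shifts and turns the commanded pose from where the row before left it, along the tool's axes as they then stand; what a row does not reach is not made up. A row lasts 1/12 s, in which the tool goes at most 41.7 mm and 7.16 degrees, less where a joint would pass 70% of its speed; a pose out of reach is approached as far as the arm can. A call with a gripper value outside its range is refused whole. The fingers move at their own pace and stop on an object; the grip force is fixed at half the most. Time passes only in rows, so rows that do not move let the fingers close. It gives the time, the measured TCP pose, the force and the opening at its end, in the units of the state.
- robot.get_obs(): the state, without advancing time (a new reading comes with each control period).
- snapshot(name): name is "scene" or "side" or "wrist"; returns the picture (420x560x3 uint8, red, green, blue); there is no depth.
- camera_model(name): a dict with "camera_matrix" (3x3 intrinsics, pixels), "D" ([k1, k2, p1, p2, k3] as OpenCV has them; the pictures are not rectified), "rvec" (rotation vector, rad) and "tvec" (3), from world to camera coordinates, as OpenCV has them; the wrist camera has in their place "T_tool_cam" (4x4, takes a point from camera to tool coordinates, whose origin is the TCP and whose axes are the tool frame's). Camera axes: x right, y down, z forward; pixel columns grow to the right and rows downward; lengths in m; the calibration is good to about 2 mm. A picture is of the moment at which its call begins: read the wrist's pose just before it. camera_model takes no time and is no camera call.
- robot.hand_in(): hands the job in, once; it reports no verdict.
The state is a dict: "time_s": time; "q": joint angles; "joint_vel": joint speeds; "joint_torque": joint torques, N m; "eef_pos": TCP position; "ee_rot": TCP orientation; "force": force on the tool from outside, world axes, zero at the start; "torque": the same for the moment, N m; "width": finger opening in m.
Only numpy, scipy, OpenCV 4.12 (cv2) and the standard library are available. Lean on these libraries where they do the work, as an engineer would, in place of code of your own. Each camera call takes 0.05 s, during which the arm holds its last target. There are 200 camera calls.

## Working session

There is one attempt and no reset: what is moved stays moved. The work goes in short steps, Python scripts to look and compute and a shell command to move; the robot and the scene stay as the last step left them, time stands still between calls to the robot, and variables do not carry over. Pictures are saved under pics/ and viewed, about 12 in all and at most 16, crops included, and the job is handed in when it is done.

```bash
ls; mkdir -p pics
python3 - <<'E'
from cell import robot,snapshot,camera_model
import cv2,numpy as np
for n in("scene","side"):
    cv2.imwrite(f"pics/{n}0.png",snapshot(n)[...,::-1])
    m=camera_model(n);R=cv2.Rodrigues(np.array(m["rvec"]))[0];print(n,np.round(-R.T@np.array(m["tvec"]).ravel(),3),np.round(m["camera_matrix"],1).tolist(),m["D"])
print(np.round(camera_model("wrist")["T_tool_cam"],3))
o=robot.get_obs();print(o["time_s"],o["eef_pos"],o["ee_rot"],o["width"],robot.tip_extent)
E
```

```text
pics
scene [-0.479  0.685  0.767] [[488.8, 0.0, 268.7], [0.0, 488.8, 207.3], [0.0, 0.0, 1.0]] [-0.11306697  0.          0.          0.          0.        ]
side [ 0.486 -0.847  0.78 ] [[482.1, 0.0, 283.3], [0.0, 482.1, 216.6], [0.0, 0.0, 1.0]] [-0.13858986  0.          0.          0.          0.        ]
[[-0.    -0.295  0.956 -0.135]
 [ 1.    -0.    -0.    -0.001]
 [ 0.     0.956  0.295 -0.074]
 [ 0.     0.     0.     1.   ]]
0.1 [ 0.24196565 -0.6295155   0.23808716] [-0.69520391 -0.12971924  0.69528875 -0.12821076] 0.08549382240995224 0.008
```

View pics/scene0.png

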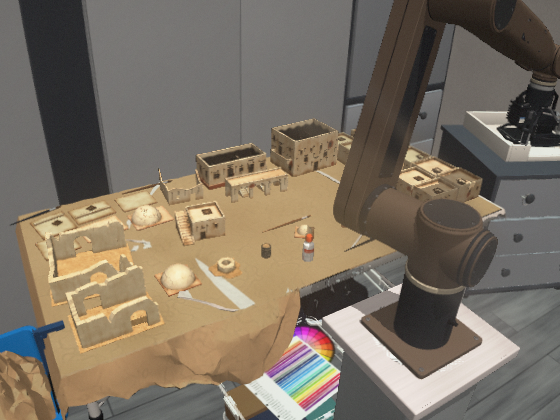

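View pics/side0.png

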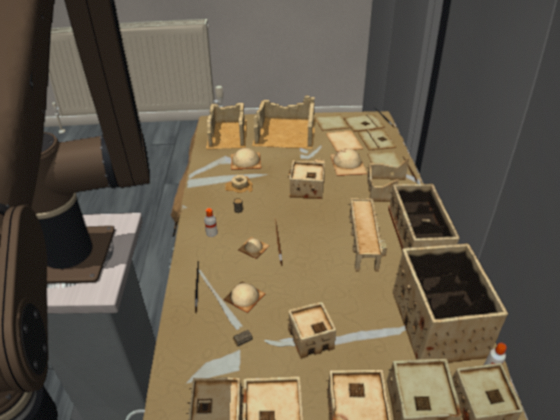

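Scene: stair house at (205,220), portico (255,182), well (226,265), standing barrel (266,250), small dome by the bottle (303,231). Side: small house (312,330), small dome (253,246), domes at (245,157), (347,160), (244,293), lying barrel (242,338), portico (365,232).

```bash
cat > h.py <<'E'
from cell import robot,snapshot,camera_model
import cv2,numpy as np
from scipy.spatial.transform import Rotation as Ro
def pose(o=None):
    o=o or robot.get_obs(); return np.array(o["eef_pos"]),Ro.from_quat(o["ee_rot"]).as_matrix()
def ray(n,uv,z,P=None):
    m=camera_model(n);K=np.array(m["camera_matrix"]);D=np.array(m["D"])
    u=cv2.undistortPoints(np.array(uv,float).reshape(-1,1,2),K,D).reshape(-1,2)
    d=np.c_[u,np.ones(len(u))]
    if n=="wrist":
        p,R=P; T=np.array(m["T_tool_cam"]); c=p+R@T[:3,3]; d=d@(R@T[:3,:3]).T
    else:
        R=cv2.Rodrigues(np.array(m["rvec"]))[0]; c=-R.T@np.array(m["tvec"]).ravel(); d=d@R
    z=np.broadcast_to(z,len(d)); return (c+d*((z-c[2])/d[:,2])[:,None])[:,:2]
def state():
    o=robot.get_obs();p,R=pose(o);print("t%.2f"%o["time_s"],"p",np.round(p,4),"yawY %.1f"%np.degrees(np.arctan2(R[1,1],R[0,1])),"tilt",np.round(R[:2,0],3),"w%.4f"%o["width"],"F",np.round(o["force"],1),"q",np.round(o["q"],2));return p,R
def go(xyz,yaw):
    """needed shift (mm) in present tool axes and turn (deg) for jaw axis at yaw deg (mod 180)"""
    p,R=pose();d=R.T@(np.array(xyz)-p)*1e3
    y=np.degrees(np.arctan2(R[1,1],R[0,1])); a=(yaw-y+90)%180-90
    print("shift mm",np.round(d,1),"world-yaw change %.1f -> tool turn %.1f or %.1f"%(a,-a,-a+180*np.sign(a)))
def look(name):
    P=pose();im=snapshot("wrist");cv2.imwrite(f"pics/{name}.png",im[...,::-1]);np.savez(f"pics/{name}.npz",p=P[0],R=P[1])
def wr(name,uv,z):
    d=np.load(f"pics/{name}.npz");return ray("wrist",uv,z,(d["p"],d["R"]))
E
python3 - <<'E'
from h import *
state()
print(np.round(pose()[1],2))
for k,uv,z in [("small dome",(253,244),.02),("domeA",(245,157),.02),("domeB",(347,160),.02),("domeC",(244,293),.02),("lying",(242,338),.012),("standing",(238,205),.017),("well",(239,183),.012),("smallhouse",(312,322),.055),("stairhouse",(308,175),.055),("portL",(363,203),.057),("portR",(366,252),.057)]:
    print(k,np.round(ray("side",[uv],z),3))
im=cv2.imread("pics/side0.png")[140:365,170:410]
cv2.imwrite("pics/sidecrop.png",cv2.resize(im,None,fx=2.6,fy=2.6,interpolation=cv2.INTER_CUBIC))
E
```

```text
t0.10 p [ 0.242  -0.6295  0.2381] yawY -69.0 tilt [-0.001  0.002] w0.0855 F [-0.4 -0.  -0.5] q [-1.35  0.29  1.58 -0.    1.28 -0.15]
[[-0.    0.36 -0.93]
 [ 0.   -0.93 -0.36]
 [-1.   -0.   -0.  ]]
small dome [[ 0.45  -0.003]]
domeA [[0.425 0.385]]
domeB [[0.726 0.354]]
domeC [[ 0.432 -0.157]]
lying [[ 0.429 -0.267]]
standing [[0.41  0.154]]
well [[0.41  0.262]]
smallhouse [[ 0.564 -0.268]]
stairhouse [[0.599 0.228]]
portL [[0.725 0.095]]
portR [[ 0.7   -0.082]]
```

View pics/sidecrop.png

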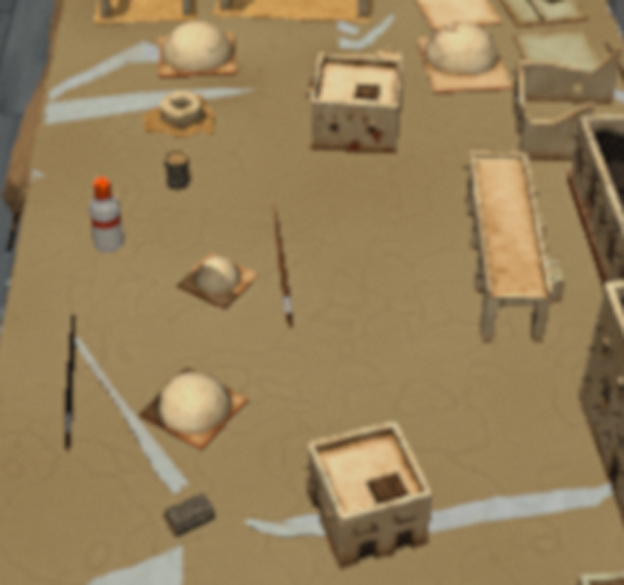

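Crop shows clearly: middle dome (lower one at crop (195,405)), big dome upper left (198,48), lying barrel (190,514), small house roof (368,468), portico (510,225), stair house (357,85). Moving over the right half for a wrist look.

```bash
python3 -m handwheel '[[[-1,-0.004,-0.0236,-0.0275,0],[-1,-0.004,-0.0236,-0.0275,0],[-1,-0.004,-0.0236,-0.0275,0],[-1,-0.004,-0.0236,-0.0275,0],[-1,-0.004,-0.0236,-0.0275,0]]]'
python3 -m handwheel '[[[-1,-0.004,-0.0236,-0.0275,0],[-1,-0.004,-0.0236,-0.0275,0],[-1,-0.004,-0.0236,-0.0275,0],[-1,-0.004,-0.0236,-0.0275,0],[-1,-0.004,-0.0236,-0.0275,0]]]'
python3 -m handwheel '[[[-1,-0.004,-0.0236,-0.0275,0],[-1,-0.004,-0.0236,-0.0275,0],[-1,-0.004,-0.0236,-0.0275,0],[-1,-0.004,-0.0236,-0.0275,0],[-1,-0.004,-0.0236,-0.0275,0]]]'
python3 -m handwheel '[[[-1,0,0,0,0],[-1,0,0,0,0]]]'
python3 - <<'E'
from h import *
state(); look("w1"); m=camera_model("wrist");print(m["camera_matrix"],m["D"])
E
```

```text
time_s: 0.52
eef_pos: [0.3284, -0.4688, 0.2587]
ee_rot: [-0.695, -0.129, 0.695, -0.128]
force: [0.9, 0.4, -0.1]
width: 0.0853
time_s: 0.93
eef_pos: [0.4145, -0.3093, 0.279]
ee_rot: [-0.695, -0.129, 0.695, -0.129]
force: [-0.7, 0.1, 0.5]
width: 0.0853
time_s: 1.35
eef_pos: [0.5005, -0.1498, 0.2991]
ee_rot: [-0.695, -0.129, 0.695, -0.129]
force: [1.2, 0.1, 0.2]
width: 0.0853
time_s: 1.52
eef_pos: [0.5006, -0.1501, 0.2991]
ee_rot: [-0.695, -0.13, 0.695, -0.13]
force: [0.3, -0.3, -1.0]
width: 0.0855
t1.52 p [ 0.5006 -0.1501  0.2991] yawY -68.8 tilt [-0. -0.] w0.0855 F [ 0.3 -0.3 -1. ] q [-0.49 -0.1   1.88 -0.    1.36  0.71]
[[293.62472989   0.         277.32805658]
 [  0.         293.62472989 210.04189309]
 [  0.           0.           1.        ]] [-0.0534452  0.         0.         0.         0.       ]
```

View pics/w1.png

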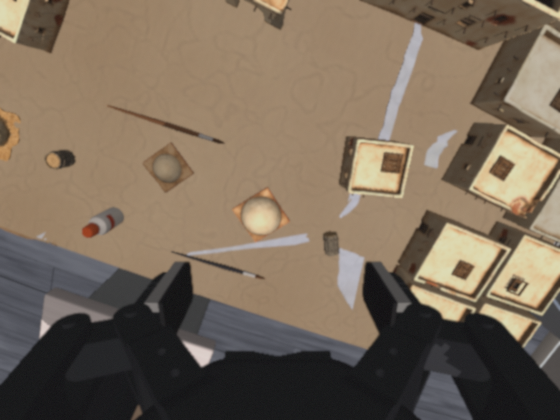

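Wrist view: small dome at (167,167) tile diagonal, middle dome (262,214), lying barrel (331,243), small house roof (380,167), bottle (100,224), barrel (58,159). Making zoomed crops for corners.

Run:
```python
import cv2,numpy as np
im=cv2.imread("pics/w1.png")
c=[(132,132),(227,179),(346,132),(296,210)]
t=[cv2.resize(im[y:y+70,x:x+72],None,fx=4,fy=4,interpolation=cv2.INTER_CUBIC) for x,y in c]
cv2.imwrite("pics/w1c.png",np.vstack([np.hstack(t[:2]),np.hstack(t[2:])]))
```

```text
(no output)
```

View pics/w1c.png

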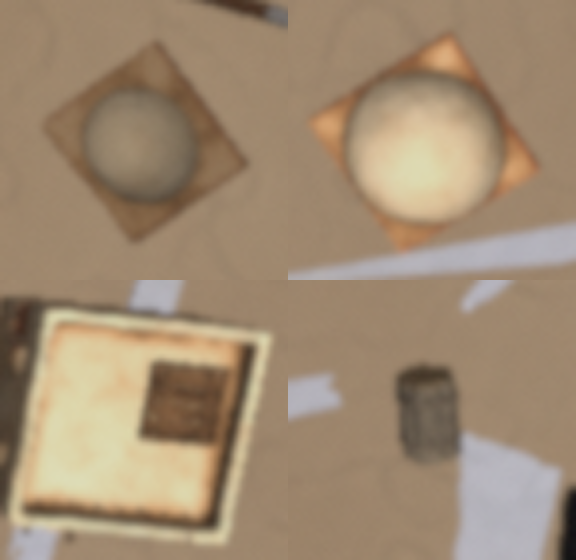

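Run:
```python
from h import *
def quad(k,off,pts,z):
    q=wr("w1",np.array(pts)/4+off,z);e=np.roll(q,-1,0)-q
    print(k,"c",np.round(q.mean(0),4),"sides",np.round(np.linalg.norm(e,axis=1)*1e3,1),"ang",np.round(np.degrees(np.arctan2(e[:,1],e[:,0]))%90,1))
quad("small",(132,132),[(156,41),(247,162),(136,242),(43,123)],.004)
quad("mid",(227,179),[(161,33),(252,165),(118,252),(22,122)],.004)
quad("house",(346,132),[(45,30),(272,55),(222,265),(10,245)],.061)
print("lying",wr("w1",np.array([(138,92),(142,178),(140,135)])/4+np.array((296,210)),.020))
for r in (("bottle",(100,226)),("brushL",(108,106)),("brushR",(223,142)),("standing",(58,159)),("brush2",(172,252)),("brush2r",(263,277))):print(r[0],wr("w1",[r[1]],.01))
go((.452,-.005,.14),0)
```

```text
small c [0.4482 0.0033] sides [53.3 54.3 54.4 54. ] ang [55.1 55.2 54.8 54.1]
mid c [ 0.4291 -0.1512] sides [62.8 64.2 64.7 64. ] ang [54.8 56.  54.7 54.2]
house c [ 0.5605 -0.2685] sides [73.4 69.1 71.7 69.3] ang [15.7 14.7 15.9 16. ]
lying [[ 0.44541713 -0.25741138]
 [ 0.41326185 -0.2737085 ]
 [ 0.42953832 -0.26545264]]
bottle [[0.32211011 0.07994185]]
brushL [[0.50348497 0.10502528]]
brushR [[ 0.51356322 -0.06188421]]
standing [[0.40352243 0.16152593]]
brush2 [[ 0.32121585 -0.03888958]]
brush2r [[ 0.33225866 -0.18977434]]
shift mm [ 158.9 -153.7   -8. ] world-yaw change 68.9 -> tool turn -68.9 or 111.1
```

```bash
python3 -m handwheel '[[[0,0.02,0,-0.0285,0],[0,0.02,0,-0.0285,0],[0,0.03,0,-0.0285,0],[0,0.03,0,0,5.7],[0,0.03,0,0,5.7]]]'
python3 -m handwheel '[[[0,0.035,0,0,0],[0,0.035,0,0,0],[0,0.03,0,0,0],[0,0.03,0,0,0],[0,0.022,0,0,0]]]'
python3 -m handwheel '[[[0,0.005,0,0,0],[0,0,0,0,0]]]'
python3 -m handwheel '[[[0,0.002,0,0,0],[0,0,0,0,0]]]'
python3 - <<'E'
from h import *
state();print(robot.tip_extent)
E
```

```text
time_s: 1.98
eef_pos: [0.5803, -0.1223, 0.1674]
ee_rot: [-0.705, -0.057, 0.705, -0.057]
force: [-0.3, -1.2, -0.9]
width: 0.0426
time_s: 2.4
eef_pos: [0.5775, -0.1224, 0.0137]
ee_rot: [-0.703, -0.059, 0.706, -0.058]
force: [0.5, -0.7, -0.4]
width: 0.0426
time_s: 2.57
eef_pos: [0.5777, -0.1218, 0.0098]
ee_rot: [-0.703, -0.059, 0.706, -0.058]
force: [0.2, -0.4, 0.1]
width: 0.0426
time_s: 2.73
eef_pos: [0.5812, -0.1222, 0.0121]
ee_rot: [0.706, 0.058, -0.704, 0.06]
force: [-0.9, 0.4, 0.7]
width: 0.0425
t2.73 p [ 0.5812 -0.1222  0.0121] yawY -80.4 tilt [ 0.003 -0.001] w0.0425 F [-0.9  0.4  0.7] q [-0.38  0.39  1.9  -0.    0.84  1.03]
0.008
```

```bash
python3 -m handwheel '[[[0,0,0,0,0],[0,0,0,0,0]]]'|sed -n '2p;4p'
for i in 1; do python3 -m handwheel '[[[0,0.002,0,0,0],[0,0,0,0,0]]]'|sed -n '2p;4p'
python3 -m handwheel '[[[0,0.002,0,0,0],[0,0,0,0,0]]]'|sed -n '2p;4p'
python3 -m handwheel '[[[0,0.002,0,0,0],[0,0,0,0,0]]]'|sed -n '2p;4p'; done
```

```text
eef_pos: [0.5812, -0.1215, 0.0121]
force: [-0.3, -0.8, 0.7]
eef_pos: [0.5803, -0.121, 0.0088]
force: [-0.9, -0.1, 0.3]
eef_pos: [0.5801, -0.121, 0.0063]
force: [0.4, -0.2, 0.3]
eef_pos: [0.5802, -0.121, 0.0062]
force: [-4.4, 1.9, 11.5]
```

Contact at TCP z 6 mm with 43 mm opening (tips 6 mm ahead there). Now above the small dome for a close look.

```bash
python3 -m handwheel '[[[0,-0.04,0,0,0],[-1,-0.04,0,0,0],[-1,-0.03,-0.024,0.018,0],[-1,-0.01,-0.024,0.018,0],[-1,0,-0.024,0.018,0]]]'|sed -n 2p
python3 -m handwheel '[[[-1,0,-0.024,0.018,0],[-1,0,-0.024,0.018,0],[-1,0,-0.0246,0.0194,0],[-1,0,0,0,0],[-1,0,0,0,0]]]'|sed -n 2p
python3 - <<'E'
from h import *
state();look("w2")
E
```

```text
eef_pos: [0.5172, -0.0598, 0.1281]
eef_pos: [0.4473, 0.0038, 0.1235]
t4.23 p [0.4473 0.0038 0.1235] yawY -80.3 tilt [-0. -0.] w0.0853 F [0.8 0.3 1.1] q [-0.22 -0.09  2.21 -0.    1.02  1.18]
```

View pics/w2.png

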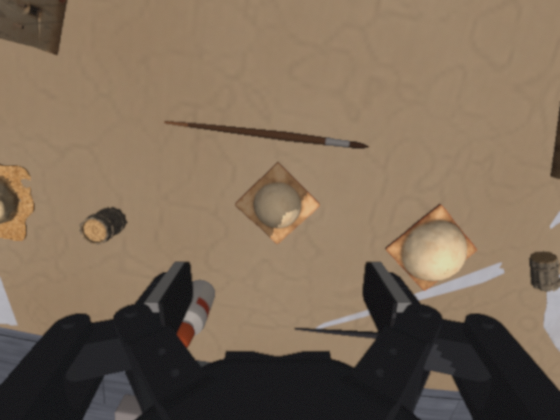

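Small dome tile corners (278,162),(319,204),(277,243),(236,204), centred in the jaws' line; brush stays clear above it.

Run:
```python
from h import *
q=wr("w2",[(278,162),(319,204),(277,243),(236,204)],.004);e=np.roll(q,-1,0)-q
c=q.mean(0);print(c,np.linalg.norm(e,axis=1),np.degrees(np.arctan2(e[:,1],e[:,0]))%90)
q=wr("w2",[(441,204),(477,251),(426,289),(387,247)],.004);e=np.roll(q,-1,0)-q
print("mid",q.mean(0),np.linalg.norm(e,axis=1),np.degrees(np.arctan2(e[:,1],e[:,0]))%90)
go((*c,.018),-80.2)
```

```text
[0.44836026 0.00417139] [0.05290272 0.05378589 0.05313861 0.05349296] [54.12887036 54.86938044 53.81573425 54.62161077]
mid [ 0.42952698 -0.1509871 ] [0.065368   0.06112458 0.06523931 0.06250243] [52.90382393 52.57641607 54.11458233 52.7149603 ]
shift mm [ 1.06e+02 -1.20e+00  1.00e-01] world-yaw change 0.1 -> tool turn -0.1 or 179.9
```

```bash
python3 -m handwheel '[[[-1,0.035,-0.0012,0,0],[-1,0.035,0,0,0],[-1,0.025,0,0,0],[-1,0.0105,0,0,0],[-1,0,0,0,0]]]'|sed -n '2p;4,5p'
python3 -m handwheel '[[[1,0,0,0,0],[1,0,0,0,0],[1,0,0,0,0],[1,0,0,0,0],[1,0,0,0,0]]]'|sed -n '2p;4,5p'
python3 -m handwheel '[[[1,0,0,0,0],[1,0,0,0,0],[1,-0.01,0,0,0],[1,-0.01,0,0,0],[1,0,0,0,0]]]'|sed -n '2p;4,5p'
```

```text
eef_pos: [0.4469, 0.0038, 0.0158]
force: [0.5, 0.0, -0.2]
width: 0.0855
eef_pos: [0.4497, 0.0037, 0.0202]
force: [-1.5, -2.2, 2.9]
width: 0.0301
eef_pos: [0.4501, 0.0038, 0.041]
force: [0.5, -0.7, 0.5]
width: 0.0303
```

Run:
```python
from h import *
state();look("w3")
im=cv2.imread("pics/w3.png")[120:420,100:460];cv2.imwrite("pics/w3c.png",cv2.resize(im,None,fx=1.6,fy=1.6))
```

```text
t5.53 p [0.4501 0.0038 0.041 ] yawY -80.4 tilt [ 0.005 -0.001] w0.0303 F [ 0.5 -0.7  0.5] q [-0.22  0.06  2.25  0.    0.83  1.19]
```

View pics/w3c.png

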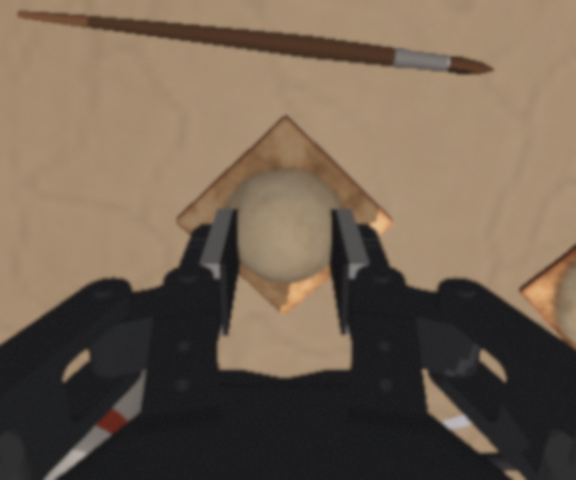

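Run:
```python
from h import *
uv=np.array([(286,115),(392,218),(283,312),(178,220)])/1.6+np.array((100,120))
for z in (.004,.014,.026):
    q=wr("w3",uv,z);e=np.roll(q,-1,0)-q;print(z,q.mean(0),np.linalg.norm(e,axis=1),np.degrees(np.arctan2(e[:,1],e[:,0]))%90)
```

```text
0.004 [0.4393168  0.00185021] [0.06059735 0.06286894 0.06114693 0.061645  ] [54.75396049 55.01034223 53.60711723 54.51601387]
0.014 [0.44413041 0.00270996] [0.0570825  0.05922232 0.0576002  0.05806937] [54.75396049 55.01034223 53.60711723 54.51601387]
0.026 [0.44990673 0.00374165] [0.05286467 0.05484638 0.05334411 0.05377862] [54.75396049 55.01034223 53.60711723 54.51601387]
```

Held: tile lifted 20 mm and centred under the TCP. Turn and carry to near the small house for a look.

```bash
python3 -m handwheel '[[[1,-0.028,0,0,6.5],[1,-0.028,0,0,6.5],[1,-0.028,0,0,6.5],[1,-0.028,0,0,6.5],[1,-0.028,0,0,6.5]]]'|sed -n '2p;5p'
python3 -m handwheel '[[[1,0,0,0,6.4],[1,0,0.024,-0.0193,0],[1,0,0.024,-0.0193,0],[1,0,0.024,-0.0193,0],[1,0,0.024,-0.0193,0]]]'|sed -n '2p;5p'
python3 -m handwheel '[[[1,0,0.024,-0.0193,0],[1,0,0.024,-0.0193,0],[1,0,0.024,-0.0193,0],[1,0,0.024,-0.0193,0],[1,0,0,0,0]]]'|sed -n '2p;5p'
python3 -m handwheel '[[[1,0,0,0,0],[1,0,0,0,0]]]'|sed -n '2p;5p'
python3 - <<'E'
from h import *
state();look("w4")
E
```

```text
eef_pos: [0.4476, 0.0042, 0.1794]
width: 0.0303
eef_pos: [0.4684, -0.1184, 0.1783]
width: 0.03
eef_pos: [0.4894, -0.2436, 0.1786]
width: 0.0304
eef_pos: [0.4885, -0.2383, 0.1777]
width: 0.0302
t7.00 p [ 0.4885 -0.2383  0.1777] yawY -119.3 tilt [-0.001  0.001] w0.0302 F [ 0.4  0.5 -0.2] q [-0.64  0.06  1.95  0.    1.13  1.44]
```

View pics/w4.png

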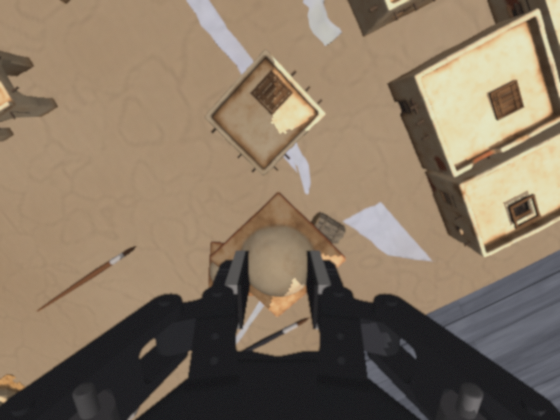

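House parapet corners (266,52),(324,112),(265,172),(209,118); held tile corners (279,193),(344,259),(278,314),(211,258).

Run:
```python
from h import *
def f(uv,z):
    q=wr("w4",uv,z);e=np.roll(q,-1,0)-q;print(z,q.mean(0),np.linalg.norm(e,axis=1),np.degrees(np.arctan2(e[:,1],e[:,0]))%90);return q.mean(0)
h=f([(266,52),(324,112),(265,172),(209,118)],.061)
t=f([(279,193),(344,259),(278,314),(211,258)],.162)
p,R=pose();print("tile-tcp",t-p[:2])
go((*(p[:2]+h-t),.178),-119.3);go((*h,.178),-119.3)
```

```text
0.061 [ 0.56084297 -0.26869449] [0.06510472 0.06965717 0.06412569 0.06867271] [16.95178488 16.12710553 16.07859325 16.9383634 ]
0.162 [ 0.48714821 -0.23845458] [0.05350835 0.05270641 0.05356517 0.05411203] [14.51544402 15.25785871 16.01976176 15.19795585]
tile-tcp [-0.00135531 -0.00059562]
shift mm [ -0.3  -9.6 -79.1] world-yaw change -0.0 -> tool turn 0.0 or -180.0
shift mm [ -0.3  -8.4 -78.2] world-yaw change -0.0 -> tool turn 0.0 or -180.0
```

```bash
python3 -m handwheel '[[[1,0,-0.003,-0.026,-0.8],[1,0,-0.003,-0.026,0],[1,0,-0.003,-0.0266,0],[1,0.025,0,0,0],[1,0.025,0,0,0]]]'|sed -n '2p;5p'
python3 -m handwheel '[[[1,0.025,0,0,0],[1,0.015,0,0,0],[1,0,0,0,0],[1,0,0,0,0]]]'|sed -n '2p;5p'
python3 -m handwheel '[[[1,0,0,0,0],[1,0,0,0,0]]]'|sed -n '2p;5p'
python3 - <<'E'
from h import *
state();look("w5")
im=cv2.imread("pics/w5.png")[150:420,120:440];cv2.imwrite("pics/w5c.png",cv2.resize(im,None,fx=1.8,fy=1.8))
go((.5607,-.2686,.071),-118.5)
E
```

```text
eef_pos: [0.5648, -0.2686, 0.1302]
width: 0.0306
eef_pos: [0.5616, -0.2671, 0.0874]
width: 0.03
eef_pos: [0.5634, -0.2691, 0.0905]
width: 0.0302
t7.97 p [ 0.5634 -0.2691  0.0905] yawY -118.4 tilt [ 0.003 -0.002] w0.0302 F [-0.2 -0.1 -0.8] q [-0.61  0.33  1.81  0.    1.    1.46]
shift mm [19.5  0.7  2.7] world-yaw change -0.0 -> tool turn 0.0 or -180.0
```

View pics/w5c.png

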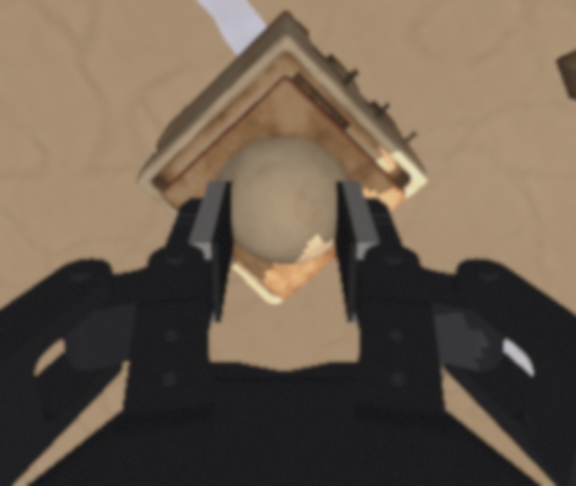

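Parapet corners in the crop: (285,38),(427,182),(275,304),(140,182); tile far corner (288,78), with roof showing around it.

Run:
```python
from h import *
o=np.array((120,150))
q=wr("w5",np.array([(285,38),(427,182),(275,304),(140,182)])/1.8+o,.061);e=np.roll(q,-1,0)-q
print(q.mean(0),np.linalg.norm(e,axis=1),np.degrees(np.arctan2(e[:,1],e[:,0]))%90)
d=np.load("pics/w5.npz");R=d["R"]
c=wr("w5",[np.array((288,78))/1.8+o],.074)[0]
print("tile far corner",c,"-> centre est",c+R[:2,2]*.0396, "tcp",d["p"])
```

```text
[ 0.5607415  -0.26745415] [0.0694015  0.07193599 0.06752527 0.06997829] [16.07780226 14.90440741 14.4281198  16.43077477]
tile far corner [ 0.59469638 -0.28809254] -> centre est [ 0.55987776 -0.26922982] tcp [ 0.56338049 -0.26907043  0.09054194]
```

```bash
python3 -m handwheel '[[[1,0.008,0,0.001,0],[1,0.006,0,0,0],[1,0,0,0,0]]]'|sed -n '2p;4p'
python3 -m handwheel '[[[1,0.002,0,0,0],[1,0,0,0,0]]]'|sed -n '2p;4p'
python3 -m handwheel '[[[1,0.0015,0,0,0],[1,0,0,0,0]]]'|sed -n '2p;4p'
python3 -m handwheel '[[[1,0.001,0,0,0],[1,0,0,0,0]]]'|sed -n '2p;4p'
```

```text
eef_pos: [0.5603, -0.2677, 0.0727]
force: [-0.6, -0.3, -0.5]
eef_pos: [0.561, -0.2682, 0.0716]
force: [-0.3, -0.1, -0.1]
eef_pos: [0.5623, -0.2691, 0.0727]
force: [-0.3, 0.2, 4.1]
eef_pos: [0.5626, -0.2692, 0.0725]
force: [-2.4, 1.8, 7.3]
```

```bash
python3 -m handwheel '[[[0.2,0,0,0,0],[0,0,0,0,0],[-0.2,0,0,0,0],[-0.4,0,0,0,0],[-0.4,0,0,0,0]]]'|sed -n '2p;4p'
python3 -m handwheel '[[[-0.4,-0.01,0,0,0],[-0.4,-0.02,0,0,0],[-0.6,-0.03,0,0,0],[-1,-0.03,0,0,0],[-1,-0.02,0,0,0]]]'|sed -n '2p;4p'
python3 -m handwheel '[[[-1,0,0,0.02,0],[-1,0,0,0.03,0],[-1,0,0,0.03,0],[-1,0,0,0,0],[-1,0,0,0,0]]]'|sed -n '2p;4p'
python3 - <<'E'
from h import *
state();look("w6")
cv2.imwrite("pics/w6c.png",cv2.imread("pics/w6.png")[0:300])
E
```

```text
eef_pos: [0.5611, -0.2682, 0.0694]
force: [0.7, -0.1, -0.6]
eef_pos: [0.5623, -0.269, 0.1838]
force: [0.8, -1.3, 0.4]
eef_pos: [0.49, -0.2295, 0.1801]
force: [0.5, -0.6, 0.5]
t10.02 p [ 0.49   -0.2295  0.1801] yawY -118.5 tilt [ 0. -0.] w0.0856 F [ 0.5 -0.6  0.5] q [-0.63  0.05  1.96  0.    1.13  1.44]
```

View pics/w6c.png

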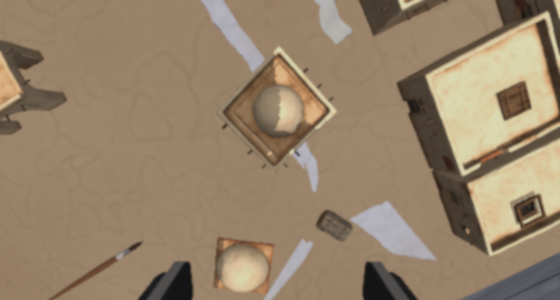

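Small dome seated square in the parapet (278,110). Next the middle dome at (0.4293,-0.151).

```bash
python3 -m handwheel '[[[-1,0.01,0,0,-7],[-1,0.01,0,0,-7],[-1,0.01,0,0,-7],[-1,0,0,0,-7],[-1,0,0,0,-7]]]'|sed -n '2p'
python3 -m handwheel '[[[-1,0,0,0,-2.5],[-1,0.02,-0.029,0.016,0],[-1,0.02,-0.029,0.016,0],[-1,0.02,-0.029,0.016,0],[-1,0,0,0,0]]]'|sed -n '2p'
python3 -m handwheel '[[[-1,0,0,0,0],[-1,0,0,0,0]]]'|sed -n '2p'
python3 - <<'E'
from h import *
state();look("w7")
im=cv2.imread("pics/w7.png");hsv=cv2.cvtColor(im,cv2.COLOR_BGR2HSV)
print([(uv,hsv[uv[1],uv[0]].tolist()) for uv in ((277,205),(277,160),(150,100))])
cv2.imwrite("pics/w7c.png",cv2.resize(im[100:330,160:400],None,fx=2.4,fy=2.4))
go((.4293,-.1511,.015),-81)
E
```

```text
eef_pos: [0.492, -0.2309, 0.1496]
eef_pos: [0.4225, -0.1454, 0.0829]
eef_pos: [0.4319, -0.153, 0.0911]
t11.07 p [ 0.4319 -0.153   0.0911] yawY -81.0 tilt [ 0.003 -0.002] w0.0853 F [-0.2 -0.4  0.1] q [-0.56 -0.02  2.21 -0.    0.94  0.85]
[((277, 205), [18, 72, 148]), ((277, 160), [16, 80, 147]), ((150, 100), [16, 79, 155])]
shift mm [76.8 -3.2  3.1] world-yaw change -0.0 -> tool turn 0.0 or -180.0
```

View pics/w7c.png

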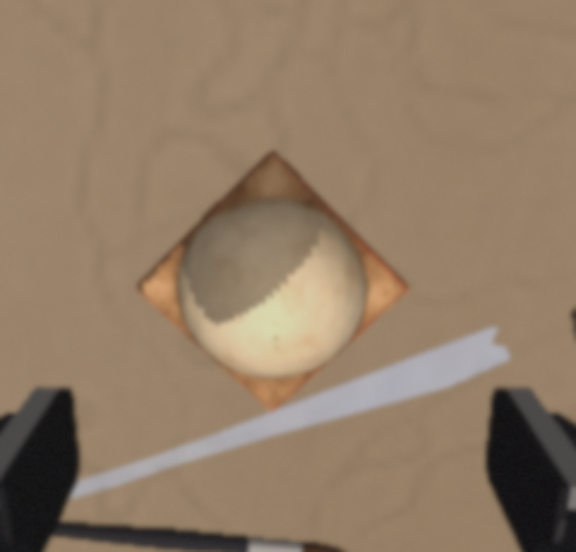

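Middle dome: tile corners in crop (275,150),(409,287),(271,410),(138,287), between the open jaws.

Run:
```python
from h import *
q=wr("w7",np.array([(275,150),(409,287),(271,410),(138,287)])/2.4+np.array((160,100)),.004);e=np.roll(q,-1,0)-q
print(q.mean(0),np.linalg.norm(e,axis=1),np.degrees(np.arctan2(e[:,1],e[:,0]))%90)
go((*q.mean(0),.015),-81)
```

```text
[ 0.42908757 -0.15051608] [0.06380491 0.06514871 0.06372835 0.06461273] [53.39652655 53.71827949 52.91418904 53.79084164]
shift mm [76.8 -3.8  3.2] world-yaw change -0.0 -> tool turn 0.0 or -180.0
```

```bash
python3 -m handwheel '[[[-1,0.03,-0.003,0.0025,0],[-1,0.03,0,0,0],[-1,0.0165,0,0,0],[-1,0,0,0,0],[-1,0,0,0,0]]]'|sed -n '2p;4,5p'
python3 -m handwheel '[[[1,0,0,0,0],[1,0,0,0,0],[1,0,0,0,0],[1,0,0,0,0],[1,0,0,0,0]]]'|sed -n '2p;4,5p'
python3 -m handwheel '[[[1,0,0,0,0],[1,-0.005,0,0,0],[1,-0.01,0,0,0],[1,-0.015,0,0,0],[1,0,0,0,0]]]'|sed -n '2p;4,5p'
python3 -m handwheel '[[[1,0,0,0,0],[1,0,0,0,0],[1,0,0,0,0]]]'|sed -n '2p;4,5p'
python3 - <<'E'
from h import *
state();look("w8")
im=cv2.imread("pics/w8.png");cv2.imwrite("pics/w8c.png",cv2.resize(im[120:350,160:400],None,fx=2.4,fy=2.4))
E
```

```text
eef_pos: [0.4285, -0.1506, 0.014]
force: [-0.5, -0.0, -0.0]
width: 0.0857
eef_pos: [0.4289, -0.1503, 0.0159]
force: [-0.6, 0.4, 7.4]
width: 0.0509
eef_pos: [0.429, -0.1503, 0.0465]
force: [0.5, -0.4, -0.2]
width: 0.0506
eef_pos: [0.4265, -0.1489, 0.0427]
force: [-0.7, 0.7, -1.5]
width: 0.0509
t12.62 p [ 0.4265 -0.1489  0.0427] yawY -81.0 tilt [-0.001  0.001] w0.0509 F [-0.7  0.7 -1.5] q [-0.56  0.07  2.24  0.    0.84  0.85]
```

View pics/w8c.png

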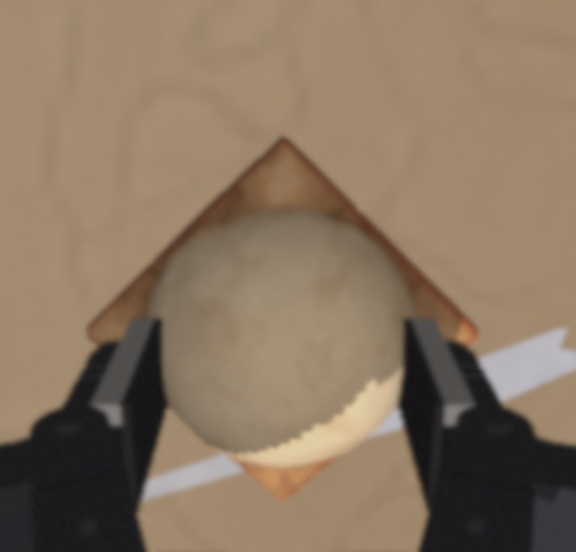

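Middle dome is held and lifted, tile level and square to the jaws. Carry to a high point to view stair house and portico.

```bash
python3 -m handwheel '[[[1,-0.03,0,0,0],[1,-0.03,0,0,0],[1,-0.02,-0.0248,-0.021,0],[1,-0.02,-0.0248,-0.021,0],[1,-0.02,-0.0248,-0.021,0]]]'|sed -n '2p;5p'
python3 -m handwheel '[[[1,-0.02,-0.0248,-0.021,0],[1,-0.02,-0.0248,-0.021,0],[1,-0.02,-0.0248,-0.021,0],[1,-0.02,-0.0248,-0.021,0],[1,-0.02,-0.0248,-0.021,0]]]'|sed -n '2p;5p'
python3 -m handwheel '[[[1,-0.02,-0.0248,-0.021,0],[1,0,0,0,0],[1,0,0,0,0],[1,0,0,0,0]]]'|sed -n '2p;5p'
python3 - <<'E'
from h import *
state();look("w9")
im=cv2.imread("pics/w9.png");cv2.imwrite("pics/w9c.png",cv2.resize(im,None,fx=1.4,fy=1.4,interpolation=cv2.INTER_CUBIC))
E
```

```text
eef_pos: [0.4776, -0.0651, 0.1638]
width: 0.0509
eef_pos: [0.562, 0.0747, 0.2632]
width: 0.0504
eef_pos: [0.5779, 0.1007, 0.2815]
width: 0.0508
t13.83 p [0.5779 0.1007 0.2815] yawY -81.0 tilt [-0.003 -0.   ] w0.0508 F [-0.5 -0.5 -1.3] q [-0.    0.06  1.75 -0.    1.33  1.41]
```

View pics/w9c.png

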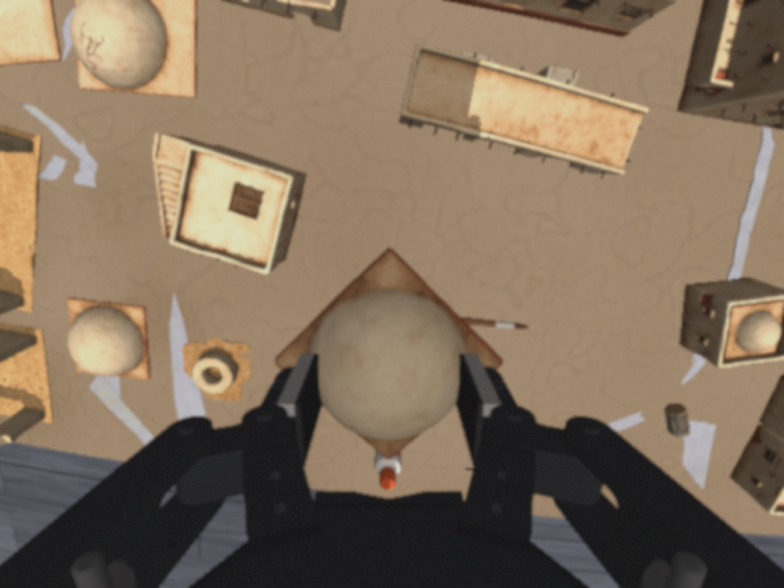

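Stair house parapet corners (190,143),(306,174),(270,272),(170,240) and portico roof corners (418,46),(650,107),(624,173),(402,118) in this 1.4x picture; well ring (214,372), lying barrel (678,420).

Run:
```python
from h import *
def f(k,uv,z):
    q=wr("w9",np.array(uv)/1.4,z);e=np.roll(q,-1,0)-q;print(k,q.mean(0).round(4),(np.linalg.norm(e,axis=1)*1e3).round(1),(np.degrees(np.arctan2(e[:,1],e[:,0]))).round(1));return q
f("stair",[(190,143),(306,174),(270,272),(170,240)],.062)
p=f("portico",[(418,46),(650,107),(624,173),(402,118)],.057)
f("mid tile",[(390,248),(502,362),(388,456),(276,362)],.268)
print(p.round(4))
print("well",wr("w9",np.array([(214,372)])/1.4,.018),"lying",wr("w9",np.array([(678,420)])/1.4,.016))
```

```text
stair [0.597  0.2382] [98.6 91.9 91.7 85.6] [-96.2 165.3  80.4 -10.6]
portico [0.7128 0.0077] [197.7  55.4 195.4  54.8] [-93.1 173.8  86.7  -3.8]
mid tile [0.5778 0.1008] [64.5 64.4 63.8 64.9] [-126.7  143.7   53.8  -35.7]
[[ 0.7456  0.104 ]
 [ 0.7348 -0.0934]
 [ 0.6797 -0.0874]
 [ 0.6909  0.1076]]
well [[0.4107499  0.26725271]] lying [[ 0.42852384 -0.26659094]]
```

Run:
```python
from h import *
im=cv2.imread("pics/w9.png");v=im.max(2)
x0,y0=95,85;c=cv2.resize(im[y0:y0+120,x0:x0+135],None,fx=4,fy=4,interpolation=cv2.INTER_CUBIC);V=c.max(2)
for th in (190,200,210,220):
    n,l,s,_=cv2.connectedComponentsWithStats((V>th).astype('uint8'))
    k=l[(150-y0)*4+10,(155-x0)*4];i=k if k else 1+s[1:,4].argmax()
    ct=max(cv2.findContours((l==i).astype('uint8'),0,2)[0],key=cv2.contourArea)
    r=cv2.minAreaRect(ct);print(th,k,s[i],[np.round(a,1) for a in r])
    q=wr("w9",cv2.boxPoints(r)/4+np.array((x0,y0)),.055);e=np.roll(q,-1,0)-q;print(q.mean(0).round(4),(np.linalg.norm(e,axis=1)*1e3).round(1),(np.degrees(np.arctan2(e[:,1],e[:,0]))%90).round(1))
cv2.imwrite("pics/w9z.png",c)
```

```text
190 1 [   56    42   397   401 81496] [array([223.9, 241.8]), array([425. , 295.1]), np.float64(17.2)]
[0.596  0.2608] [ 92.6 124.2  92.9 132.9] [72.6 81.5 78.  81. ]
200 1 [   57    44   394   398 76145] [array([224.1, 242. ]), array([422.5, 292.4]), np.float64(17.2)]
[0.596  0.2607] [ 91.8 123.5  92.1 132.1] [72.6 81.5 78.  81. ]
210 3 [  143    83   306   329 55986] [array([284.5, 246.1]), array([295.6, 256.6]), np.float64(16.7)]
[0.5979 0.242 ] [79.8 86.6 80.1 91.8] [74.7 82.1 78.4 81.6]
220 2 [  146   106   284   295 47333] [array([290.9, 250.7]), array([269. , 245.6]), np.float64(16.5)]
[0.5969 0.2399] [76.5 78.9 76.7 83.5] [75.  82.2 78.5 81.7]
```

View pics/w9z.png

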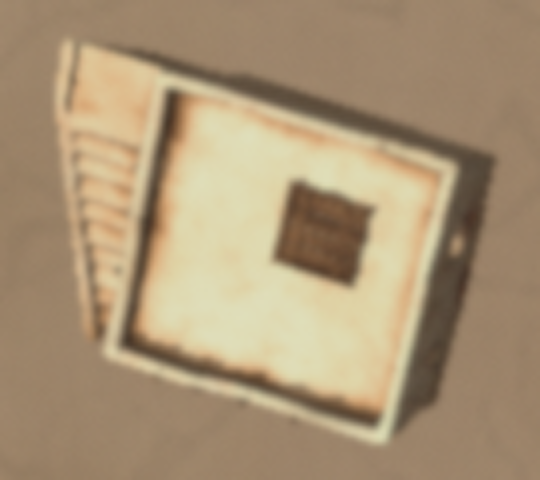

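Parapet outer corners in the zoom: (163,75),(457,165),(388,440),(108,350).

Run:
```python
from h import *
q=wr("w9",np.array([(163,75),(457,165),(388,440),(108,350)])/4+np.array((95,85)),.062);e=np.roll(q,-1,0)-q;c=q.mean(0);print(c.round(4),(np.linalg.norm(e,axis=1)*1e3).round(1),(np.degrees(np.arctan2(e[:,1],e[:,0]))%90).round(1))
a=np.degrees(np.arctan2(e[:,1],e[:,0]));print(a)
go((*c,.09),-81+(80.6-53.4))
```

```text
[0.595  0.2409] [88.2 87.2 89.9 85. ] [81.7 80.9 80.3 79.8]
[-98.28310688 170.9119075   80.28654516 -10.24718436]
shift mm [ 191.  -136.1  -39.9] world-yaw change 27.2 -> tool turn -27.2 or 152.8
```

```bash
python3 -m handwheel '[[[1,0,-0.0272,-0.008,0],[1,0,-0.0272,-0.008,0],[1,0,-0.0272,-0.008,0],[1,0,-0.0272,-0.008,0],[1,0,-0.0272,-0.008,0]]]'|sed -n '2p;5p'
python3 -m handwheel '[[[1,0.025,0,0,-6.8],[1,0.025,0,0,-6.8],[1,0.025,0,0,-6.8],[1,0.025,0,0,-6.8],[1,0.025,0,0,0]]]'|sed -n '2p;5p'
python3 -m handwheel '[[[1,0.025,0,0,0],[1,0.025,0,0,0],[1,0.012,0,0,0],[1,0,0,0,0],[1,0,0,0,0]]]'|sed -n '2p;5p'
python3 -m handwheel '[[[1,0,0,0,0],[1,0,0,0,0],[1,0,0,0,0]]]'|sed -n '2p;5p'
python3 - <<'E'
from h import *
state();look("w10");go((.595,.2409,.068),-53.8)
E
```

```text
eef_pos: [0.5962, 0.2409, 0.2814]
width: 0.051
eef_pos: [0.5957, 0.2398, 0.1554]
width: 0.051
eef_pos: [0.5963, 0.2405, 0.0954]
width: 0.0508
eef_pos: [0.5981, 0.2417, 0.0985]
width: 0.0506
t15.38 p [0.5981 0.2417 0.0985] yawY -53.8 tilt [0.004 0.001] w0.0506 F [ 0.6  0.  -0.2] q [ 0.23  0.36  1.75 -0.    1.02  1.17]
shift mm [30.1 -1.1  2.9] world-yaw change -0.0 -> tool turn 0.0 or -180.0
```

```bash
python3 -m handwheel '[[[1,0.01,0,0.0015,0],[1,0.008,0,0,0],[1,0.004,0,0,0],[1,0,0,0,0]]]'|sed -n '2p;4p'
python3 -m handwheel '[[[1,0.002,0,0,0],[1,0,0,0,0]]]'|sed -n '2p;4p'
python3 -m handwheel '[[[1,0.002,0,0,0],[1,0,0,0,0]]]'|sed -n '2p;4p'
python3 -m handwheel '[[[1,0,0,0,0],[1,0,0,0,0]]]'|sed -n '2p;4p'
```

```text
eef_pos: [0.5941, 0.2402, 0.0718]
force: [-0.4, 0.2, -0.9]
eef_pos: [0.5955, 0.2405, 0.0717]
force: [-0.7, 0.7, -0.3]
eef_pos: [0.5957, 0.2406, 0.0702]
force: [0.4, 1.1, -0.8]
eef_pos: [0.5958, 0.2406, 0.0705]
force: [0.6, 0.2, -1.5]
```

```bash
python3 -m handwheel '[[[1,0.0015,0,0,0],[1,0,0,0,0],[1,0,0,0,0]]]'|sed -n '2p;4p'
python3 -m handwheel '[[[1,0.001,0,0,0],[1,0,0,0,0]]]'|sed -n '2p;4p'
```

```text
eef_pos: [0.5956, 0.2405, 0.0687]
force: [-0.1, 0.2, -0.8]
eef_pos: [0.5957, 0.2405, 0.0677]
force: [-0.9, 0.1, -1.1]
```

```bash
python3 -m handwheel '[[[1,0.001,0,0,0],[1,0,0,0,0]]]'|sed -n '2p;4p'
python3 -m handwheel '[[[1,0.001,0,0,0],[1,0,0,0,0]]]'|sed -n '2p;4p'
```

```text
eef_pos: [0.5958, 0.2406, 0.0676]
force: [-2.3, -1.4, 3.8]
eef_pos: [0.5958, 0.2406, 0.0676]
force: [-4.5, -0.8, 8.1]
```

Contact at exactly the predicted roof height. Release and go above the well.

```bash
python3 -m handwheel '[[[0,0,0,0,0],[-0.4,0,0,0,0],[-0.6,0,0,0,0],[-0.7,0,0,0,0],[-0.7,-0.003,0,0,0]]]'|sed -n '2p;4,5p'
python3 -m handwheel '[[[-0.7,-0.01,0,0,0],[-0.7,-0.02,0,0,0],[-1,-0.03,0,0,0],[-1,-0.03,0,0,-6.7],[-1,-0.01,0,0,-6.7]]]'|sed -n '2p;4,5p'
python3 -m handwheel '[[[-1,0,0,0,-6.7],[-1,0,0,0,-6.7],[-1,0,0,0,-6.7],[-1,0,0,0,-6.7],[-1,0,0,0,-6.8]]]'|sed -n '2p'
python3 -m handwheel '[[[-1,0,0,0,-6.8],[-1,0,-0.031,-0.0044,0],[-1,0,-0.031,-0.0044,0],[-1,0,-0.031,-0.0044,0],[-1,0,-0.031,-0.0044,0]]]'|sed -n '2p'
python3 -m handwheel '[[[-1,0.02,-0.031,-0.0044,0],[-1,0.02,-0.03,-0.0044,0],[-1,0,0,0,0],[-1,0,0,0,0],[-1,0,0,0,0]]]'|sed -n '2p'
python3 - <<'E'
from h import *
state();look("w11")
im=cv2.imread("pics/w11.png");hsv=cv2.cvtColor(im,cv2.COLOR_BGR2HSV)
m=camera_model("wrist");d=np.load("pics/w11.npz")
T=np.array(m["T_tool_cam"]);X=T[:3,:3].T@(d["R"].T@(np.array((.411,.267,.019))-d["p"])-T[:3,3])
uv=cv2.projectPoints(X.reshape(1,1,3),np.zeros(3),np.zeros(3),np.array(m["camera_matrix"]),np.array(m["D"]))[0].ravel();print(uv)
cv2.imwrite("pics/w11c.png",cv2.resize(im[0:330],None,fx=1.4,fy=1.4))
E
```

```text
eef_pos: [0.595, 0.2403, 0.0677]
force: [-0.4, 0.2, -0.2]
width: 0.0729
eef_pos: [0.5983, 0.2412, 0.1753]
force: [1.1, 1.0, 1.0]
width: 0.0853
eef_pos: [0.5958, 0.2406, 0.1697]
eef_pos: [0.4706, 0.2581, 0.1693]
eef_pos: [0.4118, 0.2673, 0.1301]
t19.10 p [0.4118 0.2673 0.1301] yawY 0.0 tilt [0.003 0.001] w0.0857 F [0.5 0.1 0.5] q [ 0.37 -0.    2.11 -0.    1.03  0.37]
[277.55672674 209.76559514]
```

View pics/w11c.png

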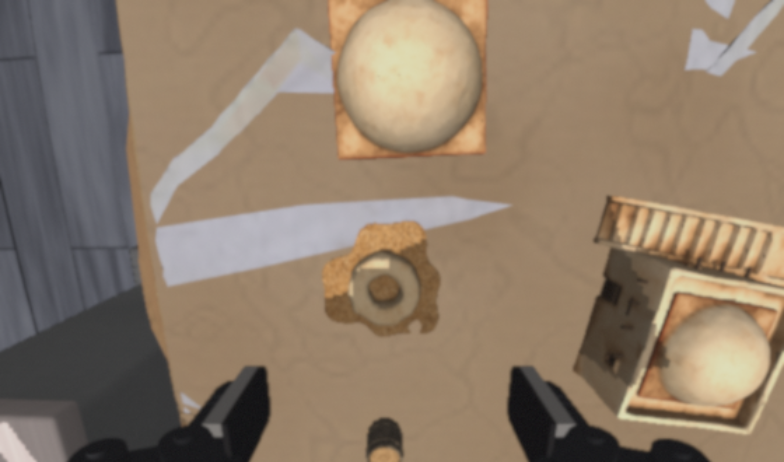

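Middle dome sits square in the stair house; well ring centre at (386,288), standing barrel top at (384,455) in this 1.4x view.

Run:
```python
from h import *
w=wr("w11",np.array([(386,288)])/1.4,.019)[0];print("well",w,"ring edges",wr("w11",np.array([(351,288),(419,288),(386,252),(386,325)])/1.4,.015))
im=cv2.imread("pics/w11.png");hsv=cv2.cvtColor(im,cv2.COLOR_BGR2HSV)
print("hsv barrel top rows",[(r,im[r,274].tolist()) for r in range(290,350,5)])
go((*w,.012),0)
```

```text
well [0.4093899  0.27069989] ring edges [[0.38718168 0.26954583]
 [0.43029853 0.26953098]
 [0.40940716 0.29269312]
 [0.40933538 0.24441896]]
hsv barrel top rows [(290, [107, 133, 157]), (295, [106, 133, 157]), (300, [39, 45, 50]), (305, [40, 45, 50]), (310, [38, 43, 47]), (315, [38, 43, 47]), (320, [89, 125, 158]), (325, [92, 135, 175]), (330, [101, 145, 186]), (335, [84, 122, 156]), (340, [101, 128, 153]), (345, [106, 132, 157])]
shift mm [118.6  -3.7  -3.2] world-yaw change -0.0 -> tool turn 0.0 or -180.0
```

```bash
python3 - <<'E'
from h import *
print("barrel",wr("w11",[(274.3,327.5)],.034))
E
python3 -m handwheel '[[[-1,0.035,-0.0025,-0.0025,0],[-1,0.035,0,0,0],[-1,0.03,0,0,0],[-1,0.016,0,0,0],[-1,0,0,0,0]]]'|sed -n '2p;4,5p'
python3 -m handwheel '[[[0,0,0,0,0],[0,0,0,0,0],[0.1,0,0,0,0],[1,0,0,0,0],[1,0,0,0,0]]]'|sed -n '2p;4,5p'
python3 -m handwheel '[[[1,0,0,0,0],[1,0,0,0,0],[1,-0.005,0,0,0],[1,-0.01,0,0,0],[1,0,0,0,0]]]'|sed -n '2p;4,5p'
```

```text
barrel [[0.40791786 0.1548319 ]]
eef_pos: [0.4076, 0.2684, 0.0101]
force: [0.2, 0.5, -0.3]
width: 0.0854
eef_pos: [0.4103, 0.2702, 0.0156]
force: [-1.5, -1.7, 5.9]
width: 0.0396
eef_pos: [0.4097, 0.2701, 0.0303]
force: [1.4, 0.5, -0.8]
width: 0.0392
```

Well gripped (39 mm). Carry to the row before the middle arch.

```bash
python3 -m handwheel '[[[1,-0.03,0,0,0],[1,-0.035,0,0,0],[1,-0.035,0,0,0],[1,0,0.0206,0.0251,0],[1,0,0.0206,0.0251,0]]]'|sed -n '2p;5p'
python3 -m handwheel '[[[1,0,0.0206,0.0251,0],[1,0,0.0206,0.0251,0],[1,0,0.0206,0.0251,0],[1,0,0.0206,0.0251,0],[1,0,0.0206,0.0251,0]]]'|sed -n '2p;5p'
python3 -m handwheel '[[[1,0,0.0206,0.0251,0],[1,0,0.0206,0.0251,0],[1,0.03,0.0206,0.0251,0],[1,0.035,0,0,0],[1,0.02,0,0,0]]]'|sed -n '2p;5p'
python3 -m handwheel '[[[1,0,0,0,0],[1,0,0,0,0],[1,0,0,0,0],[1,0,0,0,0]]]'|sed -n '2p;5p'
python3 - <<'E'
from h import *
state();go((.6153,.0192,.0155),0)
E
```

```text
eef_pos: [0.4512, 0.2202, 0.1317]
width: 0.0393
eef_pos: [0.5532, 0.0924, 0.1282]
width: 0.0397
eef_pos: [0.6128, 0.0182, 0.0421]
width: 0.0395
eef_pos: [0.6147, 0.0201, 0.0472]
width: 0.0392
t21.98 p [0.6147 0.0201 0.0472] yawY 0.1 tilt [ 0.005 -0.001] w0.0392 F [ 0.   0.2 -1. ] q [-0.13  0.38  1.85  0.    0.91 -0.13]
shift mm [31.7  0.4  0.9] world-yaw change -0.1 -> tool turn 0.1 or -179.9
```

```bash
python3 -m handwheel '[[[1,0.01,0,0,0],[1,0.01,0,0,0],[1,0.005,0,0,0],[1,0,0,0,0],[1,0,0,0,0]]]'|sed -n '2p;4p'
python3 -m handwheel '[[[1,0.002,0,0,0],[1,0,0,0,0],[1,0,0,0,0]]]'|sed -n '2p;4p'
python3 -m handwheel '[[[1,0.002,0,0,0],[1,0,0,0,0],[1,0,0,0,0]]]'|sed -n '2p;4p'
python3 -m handwheel '[[[1,0.001,0,0,0],[1,0,0,0,0],[1,0,0,0,0]]]'|sed -n '2p;4p'
```

```text
eef_pos: [0.6124, 0.0201, 0.0186]
force: [-0.5, -0.6, -1.6]
eef_pos: [0.6132, 0.0198, 0.0177]
force: [0.9, 0.5, -0.6]
eef_pos: [0.6134, 0.0199, 0.0158]
force: [-0.4, -0.2, 0.3]
eef_pos: [0.6134, 0.0198, 0.0156]
force: [-2.5, -0.1, 4.7]
```

Well is down. Release, rise, go above the standing barrel.

```bash
python3 -m handwheel '[[[0.2,0,0,0,0],[0,0,0,0,0],[-0.2,0,0,0,0],[-0.3,0,0,0,0],[-0.3,0,0,0,0]]]'|sed -n '2p;4,5p'
python3 -m handwheel '[[[-0.3,-0.01,0,0,0],[-0.3,-0.03,0,0,0],[-0.6,-0.035,0,0,0],[-1,-0.035,0,0,0],[-1,-0.02,-0.0257,-0.0169,0]]]'|sed -n '2p'
python3 -m handwheel '[[[-1,0,-0.0257,-0.0169,0],[-1,0,-0.0257,-0.0169,0],[-1,0,-0.0257,-0.0169,0],[-1,0,-0.0257,-0.0169,0],[-1,0,-0.0257,-0.0169,0]]]'|sed -n '2p'
python3 -m handwheel '[[[-1,0,-0.0257,-0.0169,0],[-1,0,-0.0257,-0.0169,0],[-1,0,0,0,0],[-1,0,0,0,0],[-1,0,0,0,0]]]'|sed -n '2p'
python3 - <<'E'
from h import *
state();look("w12")
im=cv2.imread("pics/w12.png");r=im[130:255,190:360];k=(r.max(2)<75).astype('uint8')
n,l,s,c=cv2.connectedComponentsWithStats(k)
for i in range(1,n):
    if s[i,4]>60:print("dark",s[i]+np.array([190,130,0,0,0]),c[i]+[190,130])
b=((im[...,0]<im[...,2]*.56)&(im[...,2]>140)).astype('uint8')[130:255,190:360]
n,l,s,c=cv2.connectedComponentsWithStats(b)
for i in range(1,n):
    if s[i,4]>40:print("top",s[i]+np.array([190,130,0,0,0]),wr("w12",[c[i]+[190,130]],.034))
E
```

```text
eef_pos: [0.6128, 0.0199, 0.0141]
force: [-0.7, 0.1, 0.5]
width: 0.0554
eef_pos: [0.5926, 0.0344, 0.1509]
eef_pos: [0.4576, 0.1219, 0.1451]
eef_pos: [0.4082, 0.155, 0.1454]
t24.82 p [0.4082 0.155  0.1454] yawY 0.0 tilt [ 0.002 -0.   ] w0.0853 F [ 0.2 -0.1  0.8] q [ 0.13 -0.16  2.22 -0.    1.07  0.13]
dark [265 191  26  16 174] [277.27011494 196.38505747]
```

Run:
```python
from h import *
im=cv2.imread("pics/w12.png")
for r in range(186,236,3):print(r,im[r,278].tolist(),end=" ")
print()
for c in range(256,300,3):print(c,im[212,c].tolist(),end=" ")
```

```text
186 [113, 138, 162] 189 [86, 105, 122] 192 [43, 48, 54] 195 [49, 57, 63] 198 [52, 62, 72] 201 [67, 94, 119] 204 [71, 101, 127] 207 [62, 89, 116] 210 [67, 96, 122] 213 [67, 96, 121] 216 [70, 100, 126] 219 [64, 92, 117] 222 [59, 76, 93] 225 [106, 130, 153] 228 [114, 139, 164] 231 [113, 139, 164] 234 [113, 139, 163] 
256 [111, 136, 160] 259 [112, 137, 162] 262 [110, 134, 158] 265 [61, 75, 88] 268 [70, 97, 122] 271 [71, 100, 125] 274 [70, 99, 125] 277 [65, 93, 120] 280 [68, 96, 122] 283 [71, 101, 128] 286 [70, 99, 124] 289 [57, 77, 97] 292 [85, 103, 121] 295 [114, 140, 165] 298 [114, 140, 164]
```

Run:
```python
from h import *
b=wr("w12",[(278,211.3),(264.5,211),(291.5,211)],.034);print(b);go((*b[0],.016),0)
```

```text
[[0.40777484 0.15313603]
 [0.39590755 0.15341274]
 [0.41964315 0.15341166]]
shift mm [129.3  -1.    1.6] world-yaw change 0.0 -> tool turn -0.0 or 180.0
```

```bash
python3 -m handwheel '[[[-1,0.035,-0.0005,0.001,0],[-1,0.035,0,0,0],[-1,0.03,0,0,0],[-1,0.02,0,0,0],[-1,0.007,0,0,0]]]'|sed -n '2p;4,5p'
python3 -m handwheel '[[[0,0,0,0,0],[0.2,0,0,0,0],[0.3,0,0,0,0],[1,0,0,0,0],[1,0,0,0,0]]]'|sed -n '2p;4,5p'
python3 -m handwheel '[[[1,0,0,0,0],[1,0,0,0,0],[1,-0.005,0,0,0],[1,-0.01,0,0,0],[1,0,0,0,0]]]'|sed -n '2p;4,5p'
```

```text
eef_pos: [0.4054, 0.1529, 0.0143]
force: [0.6, -0.1, -0.3]
width: 0.0853
eef_pos: [0.4083, 0.1542, 0.019]
force: [-0.8, 0.9, 5.2]
width: 0.0255
eef_pos: [0.4081, 0.1543, 0.0344]
force: [1.0, -0.6, -0.8]
width: 0.0242
```

```bash
python3 -m handwheel '[[[1,-0.03,0,0,0],[1,-0.035,0,0,0],[1,-0.03,0.0265,0.0064,0],[1,0,0.0265,0.0064,0],[1,0,0.0265,0.0064,0]]]'|sed -n '2p;5p'
python3 -m handwheel '[[[1,0,0.0265,0.0064,0],[1,0,0.0265,0.0064,0],[1,0,0.0265,0.0064,0],[1,0,0.0265,0.0064,0],[1,0.02,0.0265,0.0064,0]]]'|sed -n '2p;5p'
python3 -m handwheel '[[[1,0.035,0,0,0],[1,0.025,0,0,0],[1,0,0,0,0],[1,0,0,0,0],[1,0,0,0,0]]]'|sed -n '2p;5p'
python3 -m handwheel '[[[1,0,0,0,0],[1,0,0,0,0]]]'|sed -n '2p;5p'
python3 - <<'E'
from h import *
state();go((.6200,.1031,.019),0)
E
```

```text
eef_pos: [0.4891, 0.135, 0.1309]
width: 0.0239
eef_pos: [0.6232, 0.1027, 0.1119]
width: 0.0242
eef_pos: [0.6197, 0.1031, 0.049]
width: 0.024
eef_pos: [0.6205, 0.1031, 0.0502]
width: 0.0245
t27.53 p [0.6205 0.1031 0.0502] yawY 0.0 tilt [0.005 0.   ] w0.0245 F [ 0.  -0.2 -0.2] q [ 0.    0.4   1.81 -0.    0.93  0.  ]
shift mm [31.2 -0.6  0. ] world-yaw change -0.0 -> tool turn 0.0 or -180.0
```

```bash
python3 -m handwheel '[[[1,0.01,0,0,0],[1,0.01,0,0,0],[1,0.006,0,0,0],[1,0,0,0,0],[1,0,0,0,0]]]'|sed -n '2p;4p'
python3 -m handwheel '[[[1,0.002,0,0,0],[1,0,0,0,0],[1,0,0,0,0]]]'|sed -n '2p;4p'
python3 -m handwheel '[[[1,0.0015,0,0,0],[1,0,0,0,0],[1,0,0,0,0]]]'|sed -n '2p;4p'
python3 -m handwheel '[[[1,0.001,0,0,0],[1,0,0,0,0],[1,0,0,0,0]]]'|sed -n '2p;4p'
```

```text
eef_pos: [0.6183, 0.1029, 0.0206]
force: [0.1, 0.3, -1.0]
eef_pos: [0.6189, 0.1029, 0.0195]
force: [-0.1, 0.4, -0.1]
eef_pos: [0.619, 0.1029, 0.0193]
force: [-3.0, -0.3, 5.9]
eef_pos: [0.6191, 0.1029, 0.0193]
force: [-5.5, -0.6, 10.7]
```

Standing barrel down at predicted height. Release, rise, turn and go above the lying barrel.

```bash
python3 -m handwheel '[[[0.4,0,0,0,0],[0.3,0,0,0,0],[0.1,0,0,0,0],[0,0,0,0,0],[0,0,0,0,0]]]'|sed -n '2p;4,5p'
python3 -m handwheel '[[[0,-0.015,0,0,0],[0,-0.035,0,0,0],[-0.5,-0.035,0,0,0],[-1,-0.035,0,0,7],[-1,0,0,0,7]]]'|sed -n '2p'
python3 -m handwheel '[[[-1,0,0,0,7],[-1,0,0,0,7],[-1,0,0,0,7],[-1,0,0,0,7],[-1,0,0,0,7]]]'|sed -n '2p'
python3 -m handwheel '[[[-1,0,0,0,7],[-1,0,0,0,7],[-1,0,0,0,1],[-1,0,0.0207,0.0277,0],[-1,0,0.0207,0.0277,0]]]'|sed -n '2p'
python3 -m handwheel '[[[-1,0,0.0207,0.0277,0],[-1,0,0.0207,0.0277,0],[-1,0,0.0207,0.0277,0],[-1,0,0.0207,0.0277,0],[-1,0,0.0207,0.0277,0]]]'|sed -n '2p'
python3 -m handwheel '[[[-1,0,0.0207,0.0277,0],[-1,0,0.0207,0.0277,0],[-1,0,0.0207,0.0277,0],[-1,0,0.0207,0.0277,0],[-1,0,0.0207,0.0277,0]]]'|sed -n '2p'
python3 -m handwheel '[[[-1,0,0,0,0],[-1,0,0,0,0],[-1,0,0,0,0]]]'|sed -n '2p'
python3 - <<'E'
from h import *
state();look("w13")
im=cv2.imread("pics/w13.png")[120:260,190:370];sat=im.max(2).astype(int)
k=((sat<130)).astype('uint8')
n,l,s,c=cv2.connectedComponentsWithStats(k)
for i in range(1,n):
    if s[i,4]>150:
        r=cv2.minAreaRect(np.argwhere(l==i)[:,::-1].astype(np.float32));b=cv2.boxPoints(r)+[190,120]
        q=wr("w13",b,.012);e=np.roll(q,-1,0)-q;print(s[i],r[0],r[1],r[2],"c",q.mean(0).round(4),(np.linalg.norm(e,axis=1)*1e3).round(1),np.degrees(np.arctan2(e[:,1],e[:,0])).round(1))
E
```

```text
eef_pos: [0.6186, 0.1029, 0.0166]
force: [0.7, 0.3, -0.2]
width: 0.0425
eef_pos: [0.6242, 0.1031, 0.1476]
eef_pos: [0.619, 0.1029, 0.1381]
eef_pos: [0.5875, 0.0418, 0.1378]
eef_pos: [0.5074, -0.1137, 0.1378]
eef_pos: [0.4283, -0.2676, 0.1379]
eef_pos: [0.4292, -0.2659, 0.1374]
t31.45 p [ 0.4292 -0.2659  0.1374] yawY -63.9 tilt [0. 0.] w0.0854 F [-0.1  0.1  0.6] q [-0.76  0.02  2.07  0.    1.05  0.36]
[  75   65   28   41 1003] (88.45012664794922, 85.00249481201172) (40.49940872192383, 26.267187118530273) 87.1375961303711 c [ 0.4279 -0.267 ] [23.8 38.9 24.8 39. ] [ -61.  -150.4  119.1   28.1]
```

Barrel axis at about 29°, centre (0.428,-0.267): turn 3° and grasp.

```bash
python3 -m handwheel '[[[-1,0.035,0.0002,0.0015,-3],[-1,0.035,0,0,0],[-1,0.03,0,0,0],[-1,0.018,0,0,0],[-1,0.007,0,0,0]]]'|sed -n '2p;4,5p'
python3 -m handwheel '[[[0,0,0,0,0],[0.2,0,0,0,0],[0.4,0,0,0,0],[1,0,0,0,0],[1,0,0,0,0]]]'|sed -n '2p;4,5p'
python3 -m handwheel '[[[1,0,0,0,0],[1,0,0,0,0],[1,-0.005,0,0,0],[1,-0.01,0,0,0],[1,0,0,0,0]]]'|sed -n '2p;4,5p'
python3 - <<'E'
from h import *
state();go((.6104,-.0692,.13),-3.2)
E
```

```text
eef_pos: [0.4265, -0.2637, 0.0086]
force: [0.3, 0.1, 0.2]
width: 0.0855
eef_pos: [0.4289, -0.2677, 0.0136]
force: [0.0, -0.5, 0.4]
width: 0.0255
eef_pos: [0.4286, -0.2677, 0.0288]
force: [0.7, -0.2, 0.6]
width: 0.0199
t32.75 p [ 0.4286 -0.2677  0.0288] yawY -61.0 tilt [ 0.002 -0.002] w0.0199 F [ 0.7 -0.2  0.6] q [-0.76  0.2   2.12 -0.    0.82  0.31]
shift mm [-101.2  -85.1 -255.3] world-yaw change 57.8 -> tool turn -57.8 or 122.2
```

```bash
python3 -m handwheel '[[[1,-0.03,0,0,0],[1,-0.035,0,0,0],[1,-0.035,0,0,0],[1,0,-0.0095,-0.0284,0],[1,0,-0.0095,-0.0284,0]]]'|sed -n '2p;5p'
python3 -m handwheel '[[[1,0,-0.0095,-0.0284,0],[1,0,-0.0095,-0.0284,0],[1,0,-0.0095,-0.0284,0],[1,0,-0.0095,-0.0284,0],[1,0,-0.0095,-0.0284,0]]]'|sed -n '2p;5p'
python3 -m handwheel '[[[1,0,-0.0095,-0.0284,0],[1,0,-0.0095,-0.0284,0],[1,0,0,0,-6.4],[1,0,0,0,-6.4],[1,0,0,0,-6.4]]]'|sed -n '2p;5p'
python3 -m handwheel '[[[1,0,0,0,-6.4],[1,0,0,0,-6.4],[1,0.02,0,0,-6.4],[1,0.02,0,0,-6.4],[1,0.02,0,0,-6.4]]]'|sed -n '2p;5p'
python3 -m handwheel '[[[1,0.02,0,0,-6.6],[1,0.01,0,0,0],[1,0,0,0,0],[1,0,0,0,0],[1,0,0,0,0]]]'|sed -n '2p;5p'
python3 - <<'E'
from h import *
state();go((.6104,-.0692,.0136),-3.2)
E
```

```text
eef_pos: [0.4701, -0.2245, 0.1308]
width: 0.0202
eef_pos: [0.5701, -0.1111, 0.127]
width: 0.02
eef_pos: [0.61, -0.0674, 0.1267]
width: 0.0198
eef_pos: [0.6101, -0.0683, 0.0668]
width: 0.0196
eef_pos: [0.6109, -0.0685, 0.0384]
width: 0.0201
t34.83 p [ 0.6109 -0.0685  0.0384] yawY -3.3 tilt [ 0.002 -0.001] w0.0201 F [ 0.9 -0.2 -0.2] q [-0.28  0.39  1.85  0.    0.9  -0.22]
shift mm [24.8 -0.5  0.7] world-yaw change 0.1 -> tool turn -0.1 or 179.9
```

```bash
python3 -m handwheel '[[[1,0.01,0,0,0],[1,0.009,0,0,0],[1,0,0,0,0],[1,0,0,0,0],[1,0,0,0,0]]]'|sed -n '2p;4p'
python3 -m handwheel '[[[1,0.002,0,0,0],[1,0,0,0,0],[1,0,0,0,0]]]'|sed -n '2p;4p'
python3 -m handwheel '[[[1,0.0015,0,0,0],[1,0,0,0,0],[1,0,0,0,0]]]'|sed -n '2p;4p'
python3 -m handwheel '[[[1,0.001,0,0,0],[1,0,0,0,0],[1,0,0,0,0]]]'|sed -n '2p;4p'
```

```text
eef_pos: [0.6099, -0.0682, 0.0178]
force: [0.8, -0.1, -0.3]
eef_pos: [0.61, -0.0682, 0.0161]
force: [-0.1, -1.0, 0.2]
eef_pos: [0.6099, -0.0682, 0.0145]
force: [0.1, 0.6, -0.4]
eef_pos: [0.6102, -0.0683, 0.0137]
force: [0.8, 1.0, 0.4]
```

```bash
python3 -m handwheel '[[[1,0.001,0,0,0],[1,0,0,0,0],[1,0,0,0,0]]]'|sed -n '2p;4p'
python3 -m handwheel '[[[1,0.0007,0,0,0],[1,0,0,0,0],[1,0,0,0,0]]]'|sed -n '2p;4p'
```

```text
eef_pos: [0.6102, -0.0683, 0.0137]
force: [-3.2, -0.3, 6.3]
eef_pos: [0.6102, -0.0683, 0.0136]
force: [-4.8, 0.5, 9.0]
```

```bash
python3 -m handwheel '[[[0.4,0,0,0,0],[0.3,0,0,0,0],[0.1,0,0,0,0],[0,0,0,0,0],[0,0,0,0,0]]]'|sed -n '2p;4,5p'
python3 -m handwheel '[[[0,-0.015,0,0,0],[0,-0.035,0,0,0],[0,-0.035,0,0,0],[0,-0.035,-0.01,-0.02,0],[0,-0.035,-0.01,-0.025,0]]]'|sed -n '2p'
python3 -m handwheel '[[[0,-0.03,-0.01,-0.025,0],[0,-0.03,-0.01,-0.025,0],[0,-0.03,-0.01,-0.025,0],[0,-0.03,0,-0.01,0],[0,-0.03,0,0,0]]]'|sed -n '2p'
python3 -m handwheel '[[[-1,0,0,0,0],[-1,0,0,0,0],[-1,0,0,0,0],[-1,0,0,0,0]]]'|sed -n '2p'
python3 - <<'E'
from h import *
state();look("w14")
im=cv2.imread("pics/w14.png");cv2.imwrite("pics/w14c.png",cv2.resize(im,None,fx=1.4,fy=1.4,interpolation=cv2.INTER_CUBIC))
E
```

```text
eef_pos: [0.6098, -0.0682, 0.0114]
force: [0.7, 0.3, 0.1]
width: 0.0427
eef_pos: [0.5931, -0.0244, 0.1666]
eef_pos: [0.5668, 0.0654, 0.3162]
eef_pos: [0.5669, 0.0627, 0.3125]
t38.08 p [0.5669 0.0627 0.3125] yawY -3.2 tilt [-0.004  0.   ] w0.0854 F [ 0.7 -0.8  0.1] q [-0.07  0.01  1.75  0.    1.38 -0.01]
```

View pics/w14c.png

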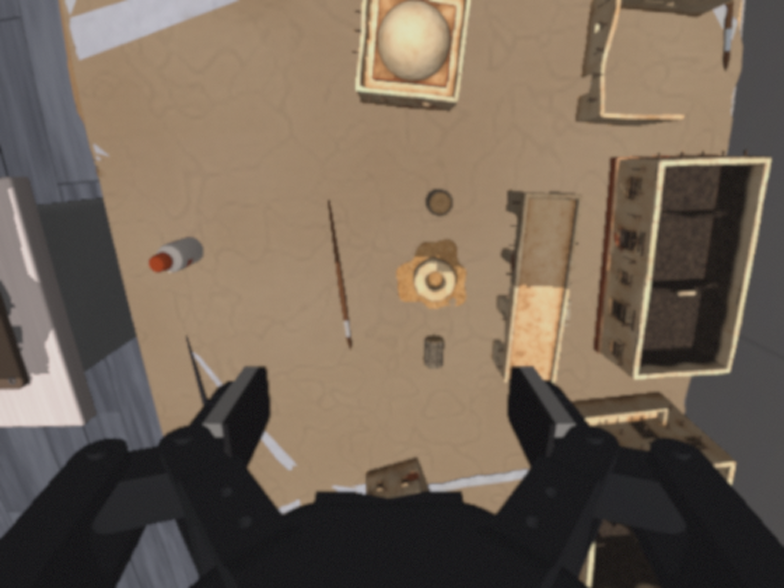

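The row stands: standing barrel (439,202), well ring (434,280), lying barrel (433,351), portico front edge (522,192)–(506,380); middle dome square in its roof. Quick numeric check.

Run:
```python
from h import *
f=wr("w14",np.array([(522,192),(506,380)])/1.4,.057);print("front edge",f)
u=(f[0]-f[1])/np.linalg.norm(f[0]-f[1]);n=np.array([-u[1],u[0]]);print("ang",np.degrees(np.arctan2(u[1],u[0])),np.linalg.norm(f[0]-f[1]))
for k,uv,z in(("stand",(440,203),.034),("well",(434,280),.019),("lying",(433,351),.02)):
    p=wr("w14",np.array([uv])/1.4,z)[0]; print(k,p,"out of front mm",(p-f[0])@n*1e3,"x from portico left end",(f[0]-p)@u*1e3)
q=wr("w14",np.array([(433,337),(433,366)])/1.4,.02);print("lying axis",np.degrees(np.arctan2(*(q[0]-q[1])[::-1])))
```

```text
front edge [[ 0.691818    0.11013068]
 [ 0.6822409  -0.08505671]]
ang 87.19096655895858 0.19542219632347058
stand [0.61786416 0.10192988] out of front mm 73.46308296257449 x from portico left end 11.815219978793895
well [0.61137942 0.01927529] out of front mm 75.88935994838694 x from portico left end 94.68828665136016
lying [ 0.60821651 -0.06406274] out of front mm 74.96430271942387 x from portico left end 178.08119128499567
lying axis 88.69036618477715
```

```bash
python3 -c "
from cell import robot
print(robot.hand_in(), robot.get_obs()['time_s'])"
```

```text
the job is handed in; nothing more can be done
the job is handed in; nothing more can be done
```

I handed the job in at about 38 s of robot time, with every piece placed and the gripper clear of everything.

- **Domes:** the small dome went first, then the middle one, each lowered until light contact (about 7–8 N). Contact came within about 1.5 mm of the expected roof height. Wrist pictures taken afterwards show both tiles square inside their parapets.
- **Row in front of the portico:** I then placed the well, the standing barrel and the lying barrel, each with light contact (5–11 N). The last wrist picture puts them 73–76 mm out from the portico's front edge, 3–6 mm beyond the 70 mm asked. The calibration is only good to about 2 mm. It also gave these positions along the row:

| Piece | Measured position along the portico | Asked |
|---|---|---|
| Well | about x 3 mm | middle arch, x 6 |
| Standing barrel, upright | about x 86 mm | pillar, x 79 to 101 |
| Lying barrel, within about 2° of the row | about x -80 mm | pillar, x -95 to -70 |

- **Left alone:** I never touched the big dome or the brush. The brush is in the last picture and looks unmoved. The big dome was last seen before the row was made.
- **Disagreements and gaps:** both domes closed at a smaller finger opening than a perfect ball would give, most of all the small one (30 mm instead of about 41 mm), but both held firmly. The measured tool position also drifted 2–3 mm while the arm settled. I did not take a final picture of the small dome after doing the row.

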